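# Seat the proud headlamp insert and leave the depth gauge in the shut gap

## Robot

A 7-joint arm with a two-finger parallel gripper is mounted at the origin on the work surface. World frame = base frame: x ahead of the robot, y to its left, z up, the work surface at z = 0. Lengths are in m, angles in rad, forces in N, time in s.
With the tool pointing down it reaches from about 0.35 to 0.9 m from the base axis. Payload 8.1 kg.
Tool frame: the origin (TCP) lies midway between the tips of the shut fingers; the grasp point (between the pads) lies 19 mm behind it; z points along the fingers, y is the line along which they close (so a half turn about z gives the same grasp; the last joint's range is limited). The gripper opens to 92 mm and grips with 3 to 60 N. Pads are 19 mm wide; open, the fingers measure 130 mm over their backs; the gripper's body (75 mm by 190 mm) begins 47 mm behind the grasp point.
Start: joints at [1.154, 0.434, 0.025, 1.573, -0.012, 1.134, -0.075], TCP at [0.193, -0.595, 0.227] pointing down, gripper open.
Joint ranges: [-2.62, 2.62], [-0.44, 2.09], [-1.27, 1.32], [0.08, 2.57], [-1.32, 4.46], [0.12, 2], [-2.74, 2.74]. Speed limits (rad/s): [2.22, 2.22, 3.01, 3.01, 3.14, 3.14, 3.14].

## Interface

Orientations are given as a rotation vector (axis times angle).
In Python, from cell import arm gives the robot as it stands.
- The arm moves only by the tool send_rows, never from a script. Its argument "increments" is a list of rows, each a list of 3 entries, a list of its own where there are three numbers: the finger opening in cm, from 0 to 9.18, then the shift along the tool's x, y, z in cm, then the turn, a rotation vector about the tool's x, y, z in rad. A call has 1 to 5 rows; each row shifts and turns the commanded pose from where the row before left it, along the tool's axes as they then stand; what a row does not reach is not made up. A row lasts 1/10 s, in which the tool goes at most 50 mm and 8.59 degrees, less where a joint would pass 70% of its speed; a pose out of reach is approached as far as the arm can. A call is refused whole if a number of a shift passes 5 or a number of a turn 0.15, either way. A call with a gripper value outside its range is refused whole. The fingers move at their own pace and stop on an object; "force" is the grip in N (left out, the last holds). Time passes only in rows, so rows that do not move let the fingers close. It gives the time, the measured TCP pose, the force, the opening and the grip force at its end, in the units of the state.
- arm.observe(): the state, without advancing time (a new reading comes with each control period).
- arm.get_image(name): name is "side" or "top"; returns the picture (420x560x3 uint8, red, green, blue); there is no depth.
- arm.camera_params(name): a dict with "camera_matrix" (3x3 intrinsics, pixels), "R" (3x3) and "t" (3): a world point X has camera coordinates R X + t. Camera axes: x right, y down, z forward; pixel columns grow to the right and rows downward; lengths in m; the calibration is good to about 2 mm. A picture is of the moment at which its call begins. camera_params takes no time and is no camera call.
- arm.sign_off(): hands the job in; it is judged then, once.
The state is a dict: "clock": time; "joints": joint angles; "dq": joint speeds; "joint_efforts": joint torques, N m; "position": TCP position; "ee_rot": TCP orientation; "force": force on the tool from outside, world axes, zero at the start; "ft_torque": the same for the moment, N m; "width": opening from 0.0 (shut) to 1.0 (fully open); "gripper_force": force on a finger pad.
Only numpy, scipy, OpenCV 4.12 (cv2) and the standard library are available. Lean on these libraries where they do the work, as an engineer would, in place of code of your own. Each camera call takes 0.05 s, during which the arm holds its last target. There are 200 camera calls.

## Task

One of the two round headlamp inserts in the sloping nose of the brown car model stands proud: press it fully home like its neighbour, without bumping the aluminium measuring bridge that stands over the nose. Then take the flat depth gauge (steel blade under a crossbar, flat wooden grip) from its stand and put its blade into the open gap in the top of the bonnet until the crossbar rests on the surface, and leave it standing there. Leave everything else where it is.

Things in the scene. Friction and masses are not known exactly. Their poses are not given: they have to be found in the camera images.
- model: Brown nose of a scale car model, fixed, on a board 340 x 290 mm. Origin on the table under it, -x out of the nose, z up. Flat bonnet 110 mm above the table, x -50 to 135, y -125 to 125 mm; screen base behind x 125, 140 high. Nose panel slopes 35 degrees from x -50, z 110 down to x -152, z 38; normal (-sin 35, 0, cos 35). Lamp centres on it: x -100, y +70 and -70, z 75; either lamp on either side.
- bridge: Fixed aluminium measuring bridge over the nose, moving with the model and with the same origin and axes. A 20 x 20 mm beam along y at x = -70 mm, z = 185 to 205 mm, on two 20 mm posts at y = +175 and -175 mm; a 30 mm block and a thin pointer down to z = 135 mm at y = 0.
- insert_a (a joint): First aluminium headlamp insert, a disc 44 mm across, in the sloping nose panel of the model. It slides along the panel's normal against friction (about 5 N) and stays where it is left. Joint value in m: 0 = fully home, up to 0.014 = standing proud.
- insert_a_face (a point): Centre of the outer face of the first insert (moves with it); z axis = outward normal of the panel, 35 degrees from vertical. When home it lies 5 mm outside the nose panel.
- insert_b (a joint): Second aluminium headlamp insert, a disc 44 mm across, in the sloping nose panel of the model. It slides along the panel's normal against friction (about 5 N) and stays where it is left. Joint value in m: 0 = fully home, up to 0.014 = standing proud.
- insert_b_face (a point): Centre of the outer face of the second insert; same axes and heights as for the first.
- gap (a point): Middle of the mouth of the open gap, in the plane of the bonnet (110 mm above the table, model x = 55, y = 55 mm). The gap is 64 mm long (x), 9 mm wide (y) and 45 mm deep; x runs along the gap, z up.
- gauge: Depth gauge, loose, standing in one of the two stands. Origin at the centre of the crossbar's underside, z up when upright, x along the blade's width. Below the origin: steel blade 24 (x) x 5 (y) x 30 mm long. Above: steel crossbar 40 (x) x 24 (y) x 10 mm, then a flat wooden grip 26 (x) x 16 (y) mm from z = 10 to 65 mm. About 90 g. The same turned half round.
- stand_a: Dark wooden stand block 80 x 70 x 45 mm high, fixed, that holds the gauge: origin under its centre, slot 31 x 11 mm in its top, 36 mm deep. The gauge's crossbar rests on its top.
- stand_b: The equal stand that holds the scraper. Which stand is in which place varies.
- scraper: Bystander: scraper with a round wooden handle (up to 32 mm across, 75 mm high) standing in the other stand. Origin on the stand's top.
- tape: Bystander: roll of tape lying flat, 60 mm across, 18 mm high.
- steel_plate: Bystander: flat steel plate 110 x 60 x 5 mm.
- jar: Bystander: glass jar 60 mm across, 75 mm high.
- mug: Bystander: mug 76 mm across, 90 mm high.
- mallet: Bystander: small hammer lying on the table.
- sanding_block: Bystander: cork sanding block 70 x 120 x 30 mm.
There are look-alikes about, which are no part of the job. What is shaped like the gauge but yellow is not meant.

How it is judged:
On the way, in this order (a step that is already met when the one before it is completed fails the run):
1. the proud headlamp insert is pressed fully home, while the gauge is not yet in the gap (value of joint each of insert_a, insert_b below 0.002 m), for 0.2 s.
2. the gauge blade is in the gap with the crossbar on the bonnet (x of gauge in the frame of gap between -0.022 and 0.022 m and y of gauge in the frame of gap between -0.005 and 0.005 m and z of gauge in the frame of gap below 0.004 m and angle between gauge's own z axis and vertical below 0.15 rad), for 0.2 s.
At the end, for the whole second after the job is handed in: Both headlamp inserts are within 2 mm of fully home; the gauge stands at rest in the gap, released, its origin within 22 mm along and 5 mm across of the gap's middle and less than 4 mm above the bonnet, upright within 0.15 rad (all of step 1 and all of step 2 and linear speed of gauge below 0.02 m/s and angular speed of gauge below 0.2 rad/s); the robot touches nothing.
It fails at once if the measuring bridge is bumped with more than 5 N (contact force between bridge and anything else above 5 N).
It fails at once if a bystander is shifted by more than 30 mm (distance of any of scraper, tape, steel_plate, jar, mug, mallet, sanding_block from where it was at the start of the episode above 0.03 m).
It also fails if it takes over 67 s, if anything falls off the work surface, if the arm or the gripper's body presses on something with over 40 N, if the wrist force passes 120 N, or if a joint passes its speed limit or range.

## Working session

There is one attempt and no reset: what is moved stays moved. The work goes in short steps, Python scripts to look and compute and a tool call to move; the robot and the scene stay as the last step left them, time stands still between calls to the robot, and variables do not carry over. Pictures are saved under pics/ and viewed, at most 11 in all, crops included, and the job is handed in when it is done.

Besides the shell and the picture viewer there is one more tool, called after "Call:" in YAML: its name, and indented under it one key for each argument. send_rows: Moves the arm, as the interface text tells. Its arguments: {"type":"object","properties":{"increments":{"type":"array"},"force":{"type":"number"}},"required":["increments"]}

```bash
mkdir -p pics; ls
python3 - <<'E'
from cell import arm
import cv2
for n in("side","top"):
    cv2.imwrite(f"pics/{n}0.png",arm.get_image(n)[:,:,::-1]); p=arm.camera_params(n); print(n,p)
print(arm.observe())
E
```

```text
pics
side {'camera_matrix': array([[486.63427757,   0.        , 275.54463442],
       [  0.        , 486.63427757, 208.74266137],
       [  0.        ,   0.        ,   1.        ]]), 'R': array([[-0.81509591, -0.57905386, -0.01775647],
       [-0.29631373,  0.44304704, -0.84611317],
       [ 0.49781204, -0.68440189, -0.53270744]]), 't': array([0.48476951, 0.28318226, 1.14823287])}
top {'camera_matrix': array([[423.13745391,   0.        , 279.52919714],
       [  0.        , 423.13745391, 204.85930487],
       [  0.        ,   0.        ,   1.        ]]), 'R': array([[-0.0128145 , -0.99987573,  0.00918248],
       [-0.99444628,  0.01178446, -0.10458356],
       [ 0.10446235, -0.01047167, -0.99447371]]), 't': array([-0.02341261,  0.61501418,  1.29110194])}
{'clock': 0.1, 'joints': array([ 1.15444345,  0.4351457 ,  0.02497328,  1.57399871, -0.01157906,
        1.13398006, -0.07510707]), 'dq': array([ 2.59286301e-05, -3.16534189e-03,  8.07861901e-04, -2.16702986e-03,
       -4.97683307e-04, -1.76518104e-03, -1.53692607e-03]), 'joint_efforts': array([ 3.03383640e-03, -6.69123960e+01,  9.87781137e-01, -3.15146542e+01,
       -6.06604549e-02,  3.73570563e-02,  6.64783897e-05]), 'position': array([ 0.19269955, -0.59408083,  0.22603103]), 'ee_rot': array([-3.10170714e+00, -4.90509213e-01,  5.63780590e-04]), 'force': array([-0.18227355,  0.21410101, -0.0200351 ]), 'ft_torque': array([-0.00621194,  0.01540409,  0.0013394 ]), 'gripper_force': 0.0, 'width': 0.9987710589252611}
```

View pics/side0.png

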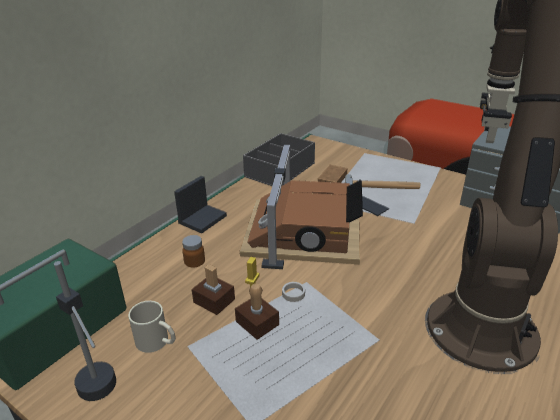

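View pics/top0.png

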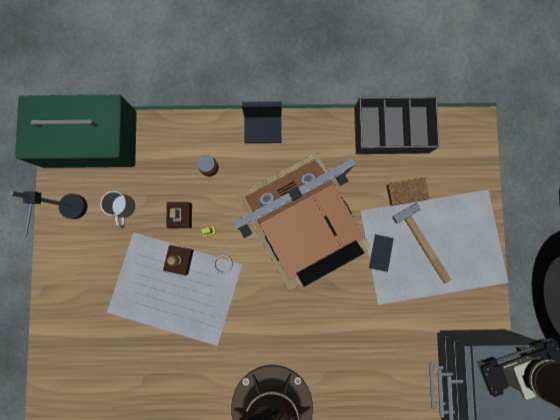

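Both views show the model in the middle, nose away from the robot. Gauge candidates:
- Flat grip in the far stand: top (176,213), side (212,278).
- Round-handled scraper in the near stand: top (177,260), side (257,298).
- Yellow look-alike: top (208,231), side (252,270).

By the description the gauge is the one in the far stand. I'll check that in a close crop.

Run:
```python
import cv2,numpy as np
t=cv2.imread("pics/top0.png");s=cv2.imread("pics/side0.png")
def c(i,x,y,w,h,k):return cv2.resize(i[y:y+h,x:x+w],None,fx=k,fy=k,interpolation=cv2.INTER_CUBIC)
cv2.imwrite("pics/c1.png",c(t,230,150,145,145,4))
a=c(t,155,190,65,90,6);b=c(s,180,245,110,90,4)
b=cv2.copyMakeBorder(b,0,540-b.shape[0],0,0,0)
cv2.imwrite("pics/c2.png",np.hstack([a[:540],b])[:,:800])
cv2.imwrite("pics/c3.png",c(s,235,140,140,130,4.6)[:600])
```

```text
(no output)
```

View pics/c1.png

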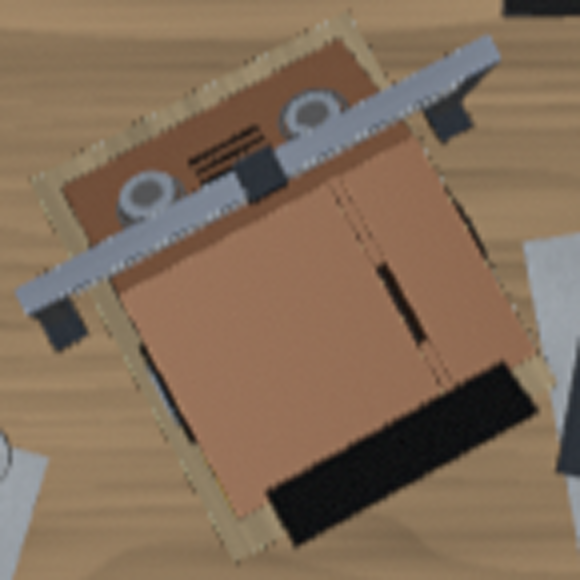

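View pics/c2.png

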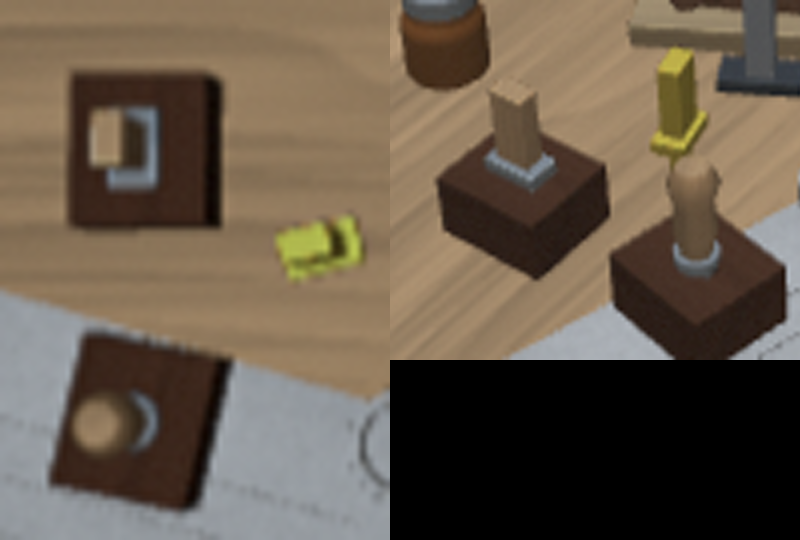

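View pics/c3.png

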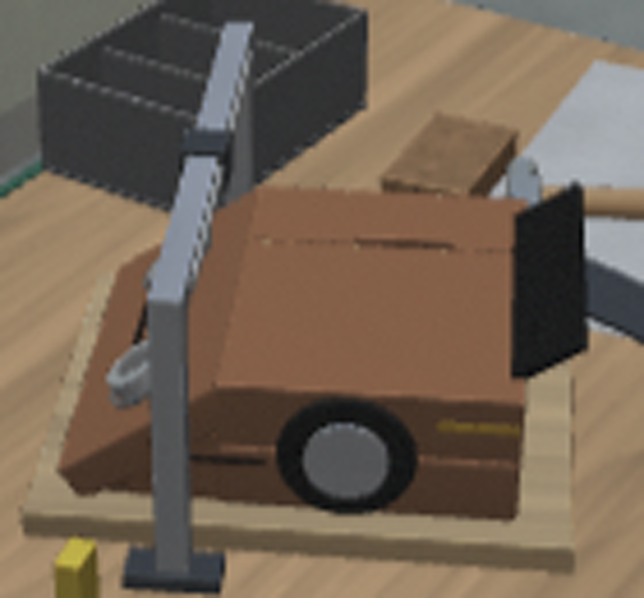

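The crops confirm it: the far stand holds the steel crossbar with a flat wooden grip, and the near one is round-handled. In the side crop the lamp at model y=-70 (top crop (150,193)) looks proud. Next I fit the poses.

```bash
cat > h.py <<'E'
from cell import arm
import numpy as np
from scipy.optimize import least_squares
from scipy.spatial.transform import Rotation as R
P={n:arm.camera_params(n) for n in("side","top")}
def proj(n,X):
    p=P[n];c=np.atleast_2d(X)@p["R"].T+p["t"];q=c@p["camera_matrix"].T;return q[:,:2]/q[:,2:]
def back(n,uv,z):
    p=P[n];d=p["R"].T@np.linalg.solve(p["camera_matrix"],[*uv,1]);o=-p["R"].T@p["t"];return o+d*(z-o[2])/d[2]
def M(q,X):
    X=np.atleast_2d(X);r=R.from_euler('z',q[2]).as_matrix();return X@r.T+[q[0],q[1],0]
E
python3 - <<'E'
from h import *
T=lambda c:(np.array(c)+.5)/4-.5+[230,150]
S=lambda c:(np.array(c)+.5)/4.6-.5+[235,140]
ob=[("top",(-50,-125,110),T((118,290))),("top",(-50,125,110),T((408,135))),("top",(23,55,110),T((382,264))),("top",(87,55,110),T((422,342))),
("top",(-152,-125,38),T((62,187))),("top",(-152,125,38),T((342,38))),
("side",(-50,-125,110),S((218,388))),("side",(-50,125,110),S((258,187))),("side",(23,55,110),S((355,241))),("side",(87,55,110),S((455,247))),("side",(-152,-125,38),S((62,470)))]
f=lambda q:np.concatenate([proj(n,M(q,np.array(X)/1e3))[0]-u for n,X,u in ob])
r=least_squares(f,[.6,-.1,np.pi-.4],loss='soft_l1');q=r.x;print(q,np.round(f(q).reshape(-1,2),1).tolist())
print("gap",M(q,[.055,.055,.11]))
nrm=np.array([-np.sin(np.radians(35)),0,np.cos(np.radians(35))])
for y in(-.07,.07):
  for d in (.005,.012,.019):
    X=M(q,np.array([-.1,y,.075])+nrm*d)
    print(y,d,X,"topcrop",((proj("top",X)[0]-[230,150]+.5)*4-.5).round(1),"sidecrop",((proj("side",X)[0]-[235,140]+.5)*4.6-.5).round(1))
print("beam ends",M(q,[[-.07,.175,.2],[-.07,-.175,.2]]))
C=lambda c:(np.array(c)+.5)/6-.5+[155,190]
print("griptop c",back("top",C((106,137)),.11),[back("top",C(c),.055) for c in((157,108),(157,190),(108,190))])
S2=lambda c:(np.array(c)+.5)/4-.5+[180,245]
print("side grip top",back("side",S2((515-390,91)),.11))
print("stand",[back("top",C(c),.045) for c in((70,72),(208,72),(70,227),(208,227))])
E
```

```text
[ 0.56586025 -0.10387332  3.62899285] [[0.1, 1.7], [1.9, 0.0], [-0.2, 0.6], [0.5, 0.3], [-0.6, 0.1], [-0.6, -0.3], [-0.7, -0.7], [0.0, -0.5], [0.3, -0.1], [-0.3, -0.4], [-1.8, 0.2]]
gap [[ 0.54302298 -0.17822693  0.11      ]]
-0.07 0.005 [[0.62396639 0.00615157 0.07909576]] topcrop [150.8 202.8] sidecrop [142.7 372. ]
-0.07 0.012 [[0.62751388 0.00803194 0.08482982]] topcrop [148.1 197.3] sidecrop [136.1 364.1]
-0.07 0.019 [[0.63106138 0.0099123  0.09056389]] topcrop [145.4 191.7] sidecrop [129.5 356.1]
0.07 0.005 [[ 0.68953264 -0.1175459   0.07909576]] topcrop [312.8 115.2] sidecrop [172.8 259.3]
0.07 0.012 [[ 0.69308014 -0.11566554  0.08482982]] topcrop [310.8 109.3] sidecrop [166.8 251.8]
0.07 0.019 [[ 0.69662764 -0.11378518  0.09056389]] topcrop [308.8 103.4] sidecrop [160.7 244.2]
beam ends [[ 0.70966681 -0.22571204  0.2       ]
 [ 0.54575116  0.08353165  0.2       ]]
griptop c [0.58797885 0.28451732 0.11      ] [array([0.60749296, 0.27212314, 0.055     ]), array([0.56553224, 0.27163871, 0.055     ]), array([0.56583611, 0.29652832, 0.055     ])]
side grip top [0.58395749 0.28398302 0.11      ]
stand [array([0.62768806, 0.31931912, 0.045     ]), array([0.62685195, 0.24833217, 0.045     ]), array([0.54778331, 0.31811169, 0.045     ]), array([0.54691273, 0.24757648, 0.045     ])]
```

The proud insert is the one at model y=-70, about 12 mm out; the other is home. Next I plan the approach.

```bash
cat >> h.py <<'E'
Q=np.array([0.56586,-0.10387,3.62899])
mx=np.array([np.cos(Q[2]),np.sin(Q[2]),0]);my=np.array([-np.sin(Q[2]),np.cos(Q[2]),0]);mz=np.array([0,0,1.])
N=-np.sin(np.radians(35))*mx+np.cos(np.radians(35))*mz
LAMP=M(Q,[-.1,-.07,.075])[0]
def ori(z,y):
    x=np.cross(y,z);return np.c_[x,y,z]
def plan(p,Rt=None,s=None):
    "tool-frame shift (cm) at present orientation, and turn after it; both symmetric grasps"
    s=s or arm.observe();R0=R.from_rotvec(s["ee_rot"])
    print("at",s["clock"],s["position"].round(4),"j",s["joints"].round(2),"f",s["force"].round(1),"w",round(s["width"]*9.18,2))
    print(" shift cm",(R0.inv().apply(p-s["position"])*100).round(2))
    if Rt is not None:
        for k in(0,np.pi):
            print(" turn",k,(R0.inv()*R.from_matrix(Rt)*R.from_euler('z',k)).as_rotvec().round(3))
E
python3 - <<'E'
from h import *
s=arm.observe();print(R.from_rotvec(s["ee_rot"]).as_matrix().round(3))
Rt=ori(-N,my)
plan(LAMP+N*.12,Rt);plan(LAMP+N*.12,ori(-mz,my))
E
```

```text
[[ 0.951  0.309 -0.001]
 [ 0.309 -0.951  0.001]
 [-0.    -0.001 -1.   ]]
at 0.1 [ 0.1927 -0.5941  0.226 ] j [ 1.15  0.44  0.02  1.57 -0.01  1.13 -0.08] f [-0.2  0.2 -0. ] w 9.17
 shift cm [ 66.04 -44.92   5.33]
 turn 0 [-0.054 -0.609 -0.168]
 turn 3.141592653589793 [-0.895  0.08   2.838]
at 0.1 [ 0.1927 -0.5941  0.226 ] j [ 1.15  0.44  0.02  1.57 -0.01  1.13 -0.08] f [-0.2  0.2 -0. ] w 9.17
 shift cm [ 66.04 -44.92   5.33]
 turn 0 [-0.001  0.    -0.174]
 turn 3.141592653589793 [0.000e+00 2.000e-03 2.968e+00]
```

Call:
send_rows:
  increments:
    - [0, [0, 0, -5], [0, 0, 0]]
    - [0, [0, 0, -5], [0, 0, 0]]
    - [0, [0, 0, -5], [0, 0, 0]]
    - [0, [3, -2, -3], [0, 0, 0]]
    - [0, [3, -2, 0], [0, 0, 0]]

```text
clock: 0.6
position: [0.238, -0.5391, 0.4113]
ee_rot: [3.097, 0.486, 0.004]
force: [0.9, -0.8, 0.2]
width: 0.617
gripper_force: 0.0
```

Call:
send_rows:
  increments:
    - [0, [3, -2.1, 0], [0, 0, 0]]
    - [0, [3, -2.1, 0], [0, 0, 0]]
    - [0, [3, -2.1, 0], [0, 0, 0]]
    - [0, [3, -2.1, 0], [0, 0, 0]]
    - [0, [3, -2.1, 0], [0, 0, 0]]

```text
clock: 1.1
position: [0.3485, -0.3903, 0.4065]
ee_rot: [-3.103, -0.491, 0.001]
force: [1.0, -0.6, -0.4]
width: 0.179
gripper_force: 0.0
```

Call:
send_rows:
  increments:
    - [0, [3, -2.1, 0], [0, 0, 0]]
    - [0, [3, -2.1, 0], [0, 0, 0]]
    - [0, [3, -2.1, 0], [0, 0, 0]]
    - [0, [3, -2.1, 0], [0, 0, 0]]
    - [0, [3, -2.1, 0], [0, 0, 0]]

```text
clock: 1.6
position: [0.4587, -0.2442, 0.4065]
ee_rot: [-3.103, -0.491, 0.001]
force: [0.9, 0.1, 0.4]
width: 0.01
gripper_force: 0.0
```

Call:
send_rows:
  increments:
    - [0, [3, -2.1, 0], [0, 0, 0]]
    - [0, [3, -2.1, 0], [0, 0, 0]]
    - [0, [3, -2.1, 0], [0, 0, 0]]
    - [0, [3, -2.1, 0], [0, 0, 0]]
    - [0, [3, -2.1, 0], [0, 0, 0]]

```text
clock: 2.1
position: [0.569, -0.0983, 0.4064]
ee_rot: [-3.103, -0.49, 0.001]
force: [1.2, -0.6, 0.9]
width: 0.006
gripper_force: 0.0
```

Run:
```python
from h import *
plan(LAMP+N*.14,ori(-N,my))
```

```text
at 2.1 [ 0.569  -0.0983  0.4064] j [ 0.31  0.29 -0.32  1.36  0.09  1.51 -1.26] f [ 1.2 -0.6  0.9] w 0.06
 shift cm [16.09 -9.57 21.66]
 turn 0 [-0.053 -0.609 -0.168]
 turn 3.141592653589793 [-0.894  0.078  2.837]
```

Call:
send_rows:
  increments:
    - [0, [3.2, -1.9, 0], [0, 0, 0]]
    - [0, [3.2, -1.9, 0], [0, 0, 0]]
    - [0, [3.2, -1.9, 0], [0, 0, 0]]
    - [0, [3.2, -1.9, 0], [0, 0, 0]]
    - [0, [3.3, -2.0, 2], [0, 0, 0]]

```text
clock: 2.6
position: [0.6937, 0.0427, 0.3887]
ee_rot: [3.103, 0.49, 0.006]
force: [-0.0, -0.4, -0.5]
width: 0.004
gripper_force: 0.0
```

Call:
send_rows:
  increments:
    - [0, [0, 0, 0], [-0.011, -0.122, -0.034]]
    - [0, [0, 0, 0], [-0.011, -0.122, -0.034]]
    - [0, [0, 0, 0], [-0.011, -0.122, -0.034]]
    - [0, [0, 0, 0], [-0.011, -0.122, -0.034]]
    - [0, [0, 0, 0], [-0.011, -0.122, -0.034]]

```text
clock: 3.1
position: [0.6799, 0.0324, 0.357]
ee_rot: [2.928, 0.626, -0.576]
force: [0.4, -0.6, -1.7]
width: 0.001
gripper_force: 0.0
```

Run:
```python
from h import *
import cv2
plan(LAMP+N*.05,ori(-N,my))
cv2.imwrite("pics/p1.png",arm.get_image("side")[:,:,::-1])
```

```text
at 3.1 [0.6799 0.0324 0.357 ] j [-0.31  0.77  0.34  0.78 -0.08  1.98 -1.18] f [ 0.4 -0.6 -1.7] w 0.01
 shift cm [ 5.85 -0.36 23.66]
 turn 0 [-0.02  -0.22  -0.062]
 turn 3.141592653589793 [-0.338  0.031  3.061]
```

View pics/p1.png

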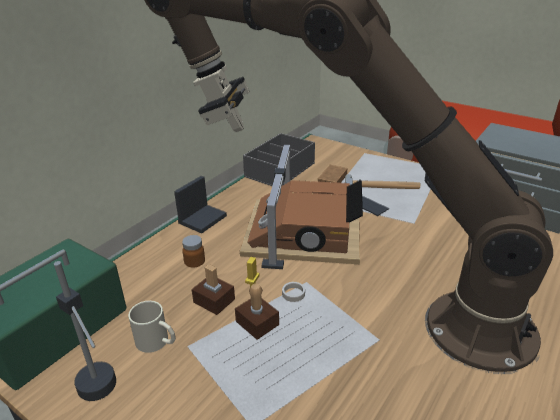

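The side view shows the tool high over the nose, tip at (240,128), with all bystanders clear. Joint 6 is near its limit, so I'll move out and down first and tilt the rest there.

Call:
send_rows:
  increments:
    - [0, [3, -0.2, 0], [0, 0, 0]]
    - [0, [2.8, -0.2, 2], [0, 0, 0]]
    - [0, [0, 0, 4.5], [0, 0, 0]]
    - [0, [0, 0, 4.5], [0, 0, 0]]
    - [0, [0, 0, 4], [0, 0, 0]]

```text
clock: 3.65
position: [0.6737, 0.033, 0.1936]
ee_rot: [2.929, 0.628, -0.564]
force: [0.7, -0.5, -0.1]
width: 0.005
gripper_force: 0.0
```

Call:
send_rows:
  increments:
    - [0, [0, 0, 0], [-0.01, -0.11, -0.031]]
    - [0, [0, 0, 0], [-0.01, -0.11, -0.031]]
    - [0, [0, 0, 0], [0, 0, 0]]

```text
clock: 3.95
position: [0.6738, 0.0346, 0.1906]
ee_rot: [2.779, 0.697, -0.88]
force: [0.5, 0.1, -1.9]
width: 0.003
gripper_force: 0.0
```

Run:
```python
from h import *
plan(LAMP+N*.025,ori(-N,my))
```

```text
at 3.95 [0.6738 0.0346 0.1906] j [-0.36  0.97  0.38  0.88 -0.06  1.9  -1.12] f [ 0.5  0.1 -1.9] w 0.03
 shift cm [ 1.72  0.19 10.42]
 turn 0 [-0.     0.002  0.004]
 turn 3.141592653589793 [-3.000e-03 -0.000e+00 -3.138e+00]
```

Orientation is exact. I go in along the normal, then press slowly.

Call:
send_rows:
  increments:
    - [0, [1.7, 0.2, 2.4], [0, 0, 0]]
    - [0, [0, 0, 3], [0, 0, 0]]
    - [0, [0, 0, 2.5], [0, 0, 0]]
    - [0, [0, 0, 1.5], [0, 0, 0]]
    - [0, [0, 0, 0], [0, 0, 0]]

```text
clock: 4.45
position: [0.6402, 0.0117, 0.1085]
ee_rot: [2.785, 0.69, -0.865]
force: [0.2, -0.4, -0.2]
width: 0.005
gripper_force: 0.0
```

Run:
```python
from h import *
plan(LAMP+N*.005)
```

```text
at 4.45 [0.6402 0.0117 0.1085] j [-0.36  0.95  0.37  1.12 -0.06  1.66 -1.13] f [ 0.2 -0.4 -0.2] w 0.05
 shift cm [ 0.27 -0.27  3.38]
```

Call:
send_rows:
  increments:
    - [0, [0.3, -0.3, 0.5], [0, 0, 0]]
    - [0, [0, 0, 0.5], [0, 0, 0]]
    - [0, [0, 0, 0.4], [0, 0, 0]]
    - [0, [0, 0, 0.3], [0, 0, 0]]
    - [0, [0, 0, 0.3], [0, 0, 0]]

```text
clock: 4.95
position: [0.6321, 0.0105, 0.0907]
ee_rot: [2.783, 0.691, -0.865]
force: [0.7, -0.4, 0.5]
width: 0.004
gripper_force: 0.0
```

Call:
send_rows:
  increments:
    - [0, [0, 0, 0.2], [0, 0, 0]]
    - [0, [0, 0, 0.2], [0, 0, 0]]
    - [0, [0, 0, 0.2], [0, 0, 0]]
    - [0, [0, 0, 0.2], [0, 0, 0]]

```text
clock: 5.35
position: [0.6284, 0.0086, 0.0847]
ee_rot: [2.784, 0.692, -0.864]
force: [1.7, 1.6, 5.3]
width: 0.002
gripper_force: 2.6
```

Run:
```python
from h import *
plan(LAMP+N*.005);print(arm.observe()["force"]@N)
```

```text
at 5.35 [0.6284 0.0086 0.0847] j [-0.37  0.96  0.37  1.18 -0.06  1.6  -1.13] f [1.7 1.6 5.3] w 0.02
 shift cm [-0.1   0.    0.75]
5.644062488922828
```

Contact at the sliding friction, about 5 N. I push on until the force jumps.

Call:
send_rows:
  increments:
    - [0, [0, 0, 0.2], [0, 0, 0]]
    - [0, [0, 0, 0.2], [0, 0, 0]]
    - [0, [0, 0, 0.2], [0, 0, 0]]
    - [0, [0, 0, 0.15], [0, 0, 0]]

```text
clock: 5.75
position: [0.625, 0.0067, 0.0791]
ee_rot: [2.784, 0.692, -0.863]
force: [3.6, 3.7, 15.1]
width: 0.005
gripper_force: 7.8
```

Call:
send_rows:
  increments:
    - [0, [0, 0, 0.1], [0, 0, 0]]
    - [0, [0, 0, 0], [0, 0, 0]]

```text
clock: 5.95
position: [0.625, 0.0067, 0.0791]
ee_rot: [2.784, 0.692, -0.861]
force: [3.6, 2.6, 14.0]
width: 0.001
gripper_force: 7.0
```

Call:
send_rows:
  increments:
    - [0, [0, 0, 0.2], [0, 0, 0]]
    - [0, [0, 0, 0.1], [0, 0, 0]]
    - [0, [0, 0, 0], [0, 0, 0]]

```text
clock: 6.25
position: [0.6249, 0.0067, 0.0789]
ee_rot: [2.785, 0.694, -0.855]
force: [6.5, 6.8, 28.5]
width: -0.0
gripper_force: 14.2
```

Call:
send_rows:
  increments:
    - [0, [0, 0, -1], [0, 0, 0]]
    - [0, [0, 0, -2.5], [0, 0, 0]]
    - [0, [0, 0, -5], [0, 0, 0]]
    - [0, [0, 0, -5], [0, 0, 0]]
    - [0, [-2, 0, -4], [0, 0, 0]]

```text
clock: 6.75
position: [0.6943, 0.0449, 0.2274]
ee_rot: [2.784, 0.696, -0.856]
force: [-21.8, -3.0, 3.0]
width: 0.001
gripper_force: 0.0
```

Run:
```python
from h import *
import cv2
G=np.array([.587,.284,.20])
plan(G,ori(-mz,[0.,-1,0]))
plan(G,ori(-mz,[-1.,0,0]))
t=arm.get_image("top")[150:295,230:375];s=arm.get_image("side")[140:285,235:380]
i=np.hstack([cv2.resize(a,(400,400),interpolation=cv2.INTER_CUBIC) for a in(t,s)])
cv2.imwrite("pics/p2.png",i[:,:,::-1])
```

```text
at 6.75 [0.6943 0.0449 0.2274] j [-0.37  1.    0.47  0.74 -0.13  2.   -1.09] f [-21.8  -3.    3. ] w 0.01
 shift cm [  2.99 -26.16   1.16]
 turn 0 [0.15  0.585 0.475]
 turn 3.141592653589793 [-0.784  0.201 -2.548]
at 6.75 [0.6943 0.0449 0.2274] j [-0.37  1.    0.47  0.74 -0.13  2.   -1.09] f [-21.8  -3.    3. ] w 0.01
 shift cm [  2.99 -26.16   1.16]
 turn 0 [0.615 0.364 1.989]
 turn 3.141592653589793 [-0.319  0.54  -1.047]
```

View pics/p2.png

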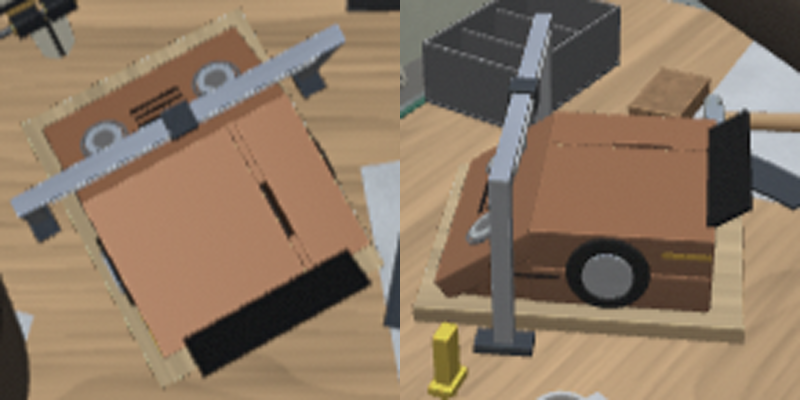

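Top crop (103,140) and side crop (480,230) both show the lamp now seated like its neighbour, with the bridge untouched. I level the tool and move to the gauge.

Call:
send_rows:
  increments:
    - [9, [0, 0, 0], [0.025, 0.098, 0.079]]
    - [9, [0, 0, 0], [0.025, 0.098, 0.079]]
    - [9, [0, 0, 0], [0.025, 0.098, 0.079]]
    - [9, [0, 0, 0], [0.025, 0.098, 0.079]]
    - [9, [0, 0, 0], [0.025, 0.098, 0.079]]

```text
clock: 7.35
position: [0.692, 0.043, 0.2281]
ee_rot: [3.112, 0.114, -0.145]
force: [-0.1, -0.3, 0.0]
width: 0.39
gripper_force: 0.0
```

Call:
send_rows:
  increments:
    - [9, [0, 0, 0], [0.025, 0.098, 0.079]]
    - [9, [0, -4, 0], [0, 0, 0]]
    - [9, [0, -4, 0], [0, 0, 0]]
    - [9, [0, -4, 0], [0, 0, 0]]
    - [9, [0, -4, 0], [0, 0, 0]]

```text
clock: 7.85
position: [0.6917, 0.205, 0.2276]
ee_rot: [3.141, -0.003, 0.001]
force: [0.2, 0.7, -0.3]
width: 0.826
gripper_force: 0.0
```

Run:
```python
from h import *
plan(np.array([.587,.284,.15]),ori(-mz,[0.,-1,0]))
```

```text
at 7.85 [0.6917 0.205  0.2276] j [-0.66  0.63  0.53  1.33 -0.32  1.27 -1.69] f [ 0.2  0.7 -0.3] w 7.58
 shift cm [-10.49  -7.89   7.76]
 turn 0 [ 0.001 -0.    -0.002]
 turn 3.141592653589793 [-1.00e-03 -1.00e-03  3.14e+00]
```

Call:
send_rows:
  increments:
    - [9, [-3.5, -2.6, 0], [0, 0, 0]]
    - [9, [-3.5, -2.6, 0], [0, 0, 0]]
    - [9, [-3.5, -2.7, 0], [0, 0, 0]]
    - [9, [0, 0, 4], [0, 0, 0]]
    - [9, [0, 0, 3.8], [0, 0, 0]]

```text
clock: 8.35
position: [0.5863, 0.2849, 0.1495]
ee_rot: [-3.14, -0.004, -0.004]
force: [0.5, -0.1, -0.7]
width: 0.98
gripper_force: 0.0
```

Call:
send_rows:
  increments:
    - [9, [0, 0, 0], [0, 0, 0]]

```text
clock: 8.45
position: [0.5837, 0.2818, 0.1448]
ee_rot: [3.137, -0.001, -0.011]
force: [-1.2, -0.7, -1.0]
width: 0.978
gripper_force: 0.0
```

Run:
```python
from h import *
import cv2
plan(np.array([.587,.284,.075]),ori(-mz,[0.,-1,0]))
t=arm.get_image("top")[160:260,120:220];s=arm.get_image("side")[190:330,150:290]
i=np.hstack([cv2.resize(a,(400,400),interpolation=cv2.INTER_CUBIC) for a in(t,s)])
cv2.imwrite("pics/p3.png",i[:,:,::-1])
```

```text
at 8.45 [0.5837 0.2818 0.1448] j [-0.86  0.58  0.51  1.63 -0.32  1.02 -1.82] f [-1.2 -0.7 -1. ] w 8.98
 shift cm [ 0.38 -0.26  6.98]
 turn 0 [ 0.005  0.007 -0.   ]
 turn 3.141592653589793 [ 0.011 -0.008  3.141]
```

View pics/p3.png

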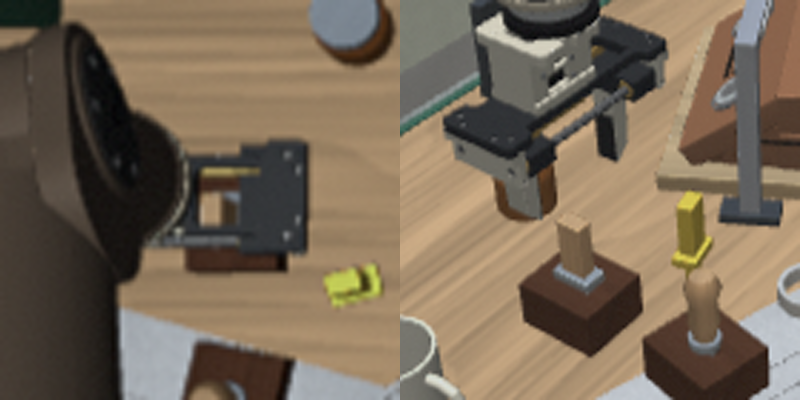

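The picture shows the open fingers at crop (535,215) and (610,155), straddling the grip at (575,240) from above, in line with the estimate. I descend and grip.

Call:
send_rows:
  increments:
    - [9, [0.3, -0.2, 2], [0, 0, 0]]
    - [9, [0, 0, 3], [0, 0, 0]]
    - [9, [0, 0, 2.5], [0, 0, 0]]
    - [9, [0, 0, 0], [0, 0, 0]]

```text
clock: 8.95
position: [0.5904, 0.284, 0.074]
ee_rot: [3.14, -0.003, -0.001]
force: [-0.9, 0.1, 0.9]
width: 0.986
gripper_force: 0.0
```

Run:
```python
from h import *
plan(np.array([.587,.284,.068]),ori(-mz,[0.,-1,0]))
```

```text
at 8.95 [0.5904 0.284  0.074 ] j [-0.83  0.67  0.47  1.68 -0.37  0.89 -1.79] f [-0.9  0.1  0.9] w 9.05
 shift cm [-0.34  0.    0.6 ]
 turn 0 [ 0.002  0.001 -0.002]
 turn 3.141592653589793 [ 1.00e-03 -3.00e-03  3.14e+00]
```

Call:
send_rows:
  increments:
    - [9, [-0.3, 0, 0.6], [0, 0, 0]]
    - [5, [0, 0, 0], [0, 0, 0]]
    - [3, [0, 0, 0], [0, 0, 0]]
    - [2, [0, 0, 0], [0, 0, 0]]
    - [0.5, [0, 0, 0], [0, 0, 0]]
  force: 30

```text
clock: 9.45
position: [0.5884, 0.285, 0.0697]
ee_rot: [-3.141, 0.002, -0.004]
force: [0.5, -0.3, -0.0]
width: 0.682
gripper_force: 0.0
```

Call:
send_rows:
  increments:
    - [0.5, [0, 0, 0], [0, 0, 0]]
    - [0.5, [0, 0, 0], [0, 0, 0]]
    - [0.5, [0, 0, 0], [0, 0, 0]]
    - [0.5, [0, 0, 0], [0, 0, 0]]
    - [0.5, [0, 0, 0], [0, 0, 0]]

```text
clock: 9.95
position: [0.5879, 0.2847, 0.0689]
ee_rot: [3.141, -0.002, 0.003]
force: [-0.3, 1.2, -0.2]
width: 0.245
gripper_force: 0.0
```

Call:
send_rows:
  increments:
    - [0.5, [0, 0, 0], [0, 0, 0]]
    - [0.5, [0, 0, 0], [0, 0, 0]]
    - [0.5, [0, 0, 0], [0, 0, 0]]
    - [0.5, [0, 0, 0], [0, 0, 0]]

```text
clock: 10.35
position: [0.5879, 0.2848, 0.0688]
ee_rot: [3.141, -0.002, 0.002]
force: [0.3, -0.7, -0.3]
width: 0.172
gripper_force: 30.0
```

Call:
send_rows:
  increments:
    - [0.5, [0, 0, -1], [0, 0, 0]]
    - [0.5, [0, 0, -3], [0, 0, 0]]
    - [0.5, [0, 0, -4], [0, 0, 0]]
    - [0.5, [0, 0, -5], [0, 0, 0]]
    - [0.5, [0, 0, -5], [0, 0, 0]]

```text
clock: 10.85
position: [0.5873, 0.2844, 0.2513]
ee_rot: [3.141, -0.002, 0.002]
force: [1.4, 1.1, -0.1]
width: 0.175
gripper_force: 30.0
```

Run:
```python
from h import *
import cv2
g=M(Q,[.055,.055,.0])[0]
plan(g+[0,0,.22],ori(-mz,my))
s=arm.get_image("side")[150:290,150:290]
cv2.imwrite("pics/p4.png",cv2.resize(s,(560,560),interpolation=cv2.INTER_CUBIC)[:,:,::-1])
print(g,"tcp px crop",((proj("side",arm.observe()["position"])[0]-150)*4))
```

```text
at 10.85 [0.5873 0.2844 0.2513] j [-0.89  0.5   0.55  1.5  -0.27  1.22 -1.87] f [ 1.4  1.1 -0.1] w 1.6
 shift cm [-4.36 46.27  3.16]
 turn 0 [ 0.001 -0.001 -0.489]
 turn 3.141592653589793 [-2.000e-03 -2.000e-03  2.653e+00]
[ 0.54302252 -0.17822354  0.        ] tcp px crop [209.00429042 259.3277473 ]
```

View pics/p4.png

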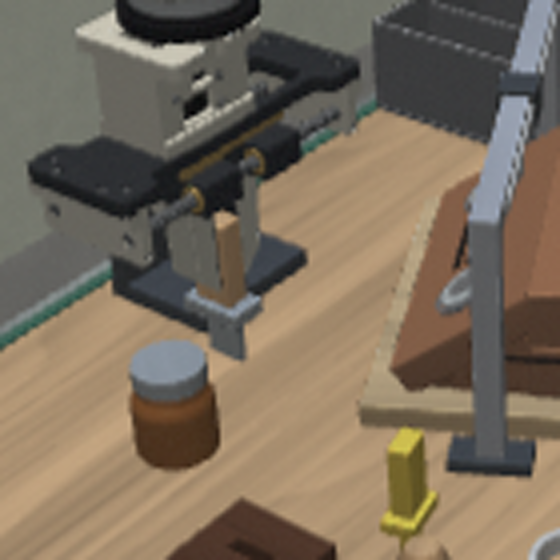

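The gauge is held upright with the blade free at crop (230,335). I lift, carry it over the bridge to the gap and turn.

Call:
send_rows:
  increments:
    - [0.5, [0, 0, -4], [0, 0, 0]]
    - [0.5, [0, 0, -4], [0, 0, 0]]
    - [0.5, [-0.3, 3.6, 0], [0, 0, 0]]
    - [0.5, [-0.3, 3.6, 0], [0, 0, 0]]
    - [0.5, [-0.3, 3.6, 0], [0, 0, 0]]

```text
clock: 11.4
position: [0.5782, 0.1756, 0.3297]
ee_rot: [-3.142, 0.001, -0.004]
force: [-0.1, -0.7, -0.5]
width: 0.172
gripper_force: 30.0
```

Call:
send_rows:
  increments:
    - [0.5, [-0.3, 3.6, 0], [0, 0, 0]]
    - [0.5, [-0.3, 3.6, 0], [0, 0, 0]]
    - [0.5, [-0.3, 3.6, 0], [0, 0, 0]]
    - [0.5, [-0.3, 3.6, 0], [0, 0, 0]]
    - [0.5, [-0.3, 3.6, 0], [0, 0, 0]]

```text
clock: 11.9
position: [0.5628, -0.0047, 0.3296]
ee_rot: [-3.142, 0.002, -0.004]
force: [1.0, 0.2, -0.5]
width: 0.17
gripper_force: 30.0
```

Call:
send_rows:
  increments:
    - [0.5, [-0.4, 3.5, 0], [0, 0, 0]]
    - [0.5, [-0.4, 3.5, 0], [0, 0, 0]]
    - [0.5, [-0.4, 3.5, 0], [0, 0, 0]]
    - [0.5, [-0.4, 3.5, 0], [0, 0, 0]]
    - [0.5, [-0.4, 3.4, 0], [0, 0, 0]]

```text
clock: 12.4
position: [0.5425, -0.1787, 0.3296]
ee_rot: [3.141, -0.002, 0.004]
force: [0.3, -1.1, -1.9]
width: 0.171
gripper_force: 30.0
```

Call:
send_rows:
  increments:
    - [0.5, [0, 0, 0], [0, 0, -0.122]]
    - [0.5, [0, 0, 0], [0, 0, -0.122]]
    - [0.5, [0, 0, 0], [0, 0, -0.122]]
    - [0.5, [0, 0, 0], [0, 0, -0.123]]
    - [0.5, [0, 0, 0], [0, 0, 0]]

```text
clock: 12.9
position: [0.5428, -0.1773, 0.3295]
ee_rot: [3.047, 0.761, 0.004]
force: [-0.5, 0.2, -1.5]
width: 0.176
gripper_force: 30.0
```

Run:
```python
from h import *
g=M(Q,[.055,.055,.0])[0]
plan(g+[0,0,.185],ori(-mz,my))
```

```text
at 12.9 [ 0.5428 -0.1773  0.3295] j [-0.23  0.3   0.61  1.58 -0.18  1.31 -0.67] f [-0.5  0.2 -1.5] w 1.62
 shift cm [-0.05  0.07 14.45]
 turn 0 [ 0.001 -0.002  0.002]
 turn 3.141592653589793 [ 3.00e-03  2.00e-03 -3.14e+00]
```

Call:
send_rows:
  increments:
    - [0.5, [0, 0, 4], [0, 0, 0]]
    - [0.5, [0, 0, 4], [0, 0, 0]]
    - [0.5, [0, 0, 4], [0, 0, 0]]
    - [0.5, [0, 0.1, 3], [0, 0, 0]]
    - [0.5, [0, 0, 0.2], [0, 0, 0]]

```text
clock: 13.4
position: [0.5414, -0.1771, 0.1738]
ee_rot: [-3.048, -0.753, 0.007]
force: [-0.9, -0.2, -0.6]
width: 0.181
gripper_force: 30.0
```

Call:
send_rows:
  increments:
    - [0.5, [0, 0, 0], [0, 0, 0]]

```text
clock: 13.5
position: [0.5438, -0.1782, 0.1775]
ee_rot: [3.049, 0.755, 0.002]
force: [0.3, -0.2, -0.4]
width: 0.174
gripper_force: 30.0
```

Run:
```python
from h import *
import cv2
g=M(Q,[.055,.055,.0])[0]
plan(g+[0,0,.17],ori(-mz,my))
p=arm.observe()["position"]
for z in(-.0238,-.0538):
  for x in (-.012,.012): print("blade",z,x,(proj("side",p+[0,0,z]+mx*x)[0]-[270,160])*8)
print("gap mouth ends",(proj("side",M(Q,[[.023,.0505,.11],[.023,.0595,.11],[.087,.0505,.11],[.087,.0595,.11]]))-[270,160])*8)
s=arm.get_image("side")[160:235,270:365]
cv2.imwrite("pics/p5.png",cv2.resize(s,None,fx=8,fy=8,interpolation=cv2.INTER_CUBIC)[:,:,::-1])
```

```text
at 13.5 [ 0.5438 -0.1782  0.1775] j [-0.18  0.43  0.56  1.8  -0.27  0.99 -0.59] f [ 0.3 -0.2 -0.4] w 1.6
 shift cm [-0.07 -0.04  0.75]
 turn 0 [ 0.001 -0.001 -0.002]
 turn 3.141592653589793 [-1.00e-03 -2.00e-03  3.14e+00]
blade -0.0238 -0.012 [391.23238082 156.28877076]
blade -0.0238 0.012 [455.46256477 159.31161712]
blade -0.0538 -0.012 [388.88233123 225.74942286]
blade -0.0538 0.012 [452.41135252 228.87447312]
gap mouth ends [[336.19281246 260.93562259]
 [337.77086763 249.11628299]
 [505.24052492 269.44690668]
 [505.96650929 257.5233498 ]]
```

View pics/p5.png

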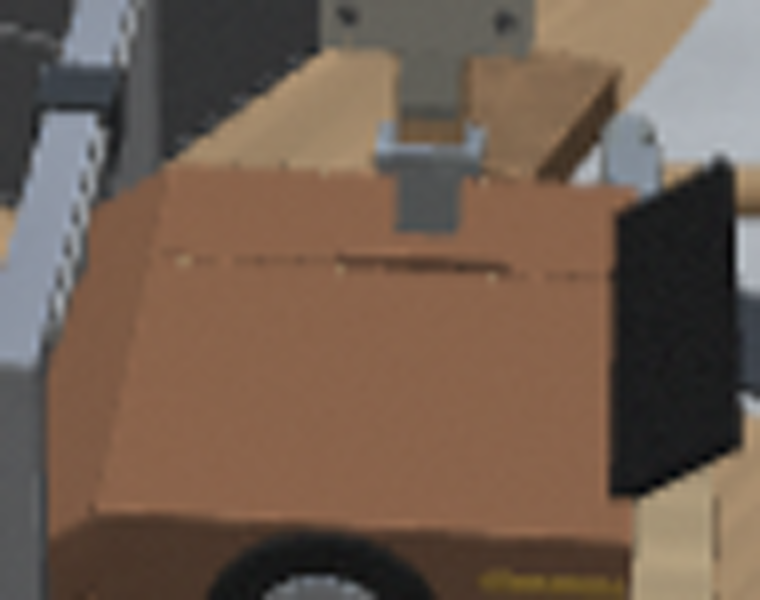

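The blade bottom is at crop (395–460, 232). The gap lies at (338–508, 256–272), right below it and where predicted once the crop offset is counted. I go in gently.

Call:
send_rows:
  increments:
    - [0.5, [-0.1, 0, 0.5], [0, 0, 0]]
    - [0.5, [0, 0, 0.5], [0, 0, 0]]
    - [0.5, [0, 0, 0.3], [0, 0, 0]]
    - [0.5, [0, 0, 0.3], [0, 0, 0]]
    - [0.5, [0, 0, 0], [0, 0, 0]]

```text
clock: 14.05
position: [0.5427, -0.1783, 0.1607]
ee_rot: [3.048, 0.759, 0.002]
force: [0.5, -0.3, -0.5]
width: 0.173
gripper_force: 30.0
```

Run:
```python
from h import *
g=M(Q,[.055,.055,.0])[0]
plan(g+[0,0,.134],ori(-mz,my))
```

```text
at 14.05 [ 0.5427 -0.1783  0.1607] j [-0.17  0.44  0.55  1.82 -0.28  0.95 -0.58] f [ 0.5 -0.3 -0.5] w 1.58
 shift cm [0.03 0.01 2.67]
 turn 0 [ 0.001 -0.001  0.001]
 turn 3.141592653589793 [ 1.000e-03  1.000e-03 -3.141e+00]
```

Tip is 3 mm below the bonnet plane with no contact force. Continuing.

Call:
send_rows:
  increments:
    - [0.5, [0, 0, 0.5], [0, 0, 0]]
    - [0.5, [0, 0, 0.5], [0, 0, 0]]
    - [0.5, [0, 0, 0.5], [0, 0, 0]]
    - [0.5, [0, 0, 0.4], [0, 0, 0]]
    - [0.5, [0, 0, 0.3], [0, 0, 0]]

```text
clock: 14.55
position: [0.5428, -0.1784, 0.1385]
ee_rot: [3.048, 0.759, 0.002]
force: [-0.0, -0.1, -2.0]
width: 0.17
gripper_force: 30.0
```

Call:
send_rows:
  increments:
    - [0.5, [0, 0, 0.2], [0, 0, 0]]
    - [0.5, [0, 0, 0.2], [0, 0, 0]]
    - [0.5, [0, 0, 0], [0, 0, 0]]

```text
clock: 14.85
position: [0.5429, -0.1784, 0.1348]
ee_rot: [3.048, 0.759, 0.002]
force: [-0.2, -0.1, -1.6]
width: 0.176
gripper_force: 30.0
```

Call:
send_rows:
  increments:
    - [0.5, [0, 0, 0.1], [0, 0, 0]]
    - [0.5, [0, 0, 0.1], [0, 0, 0]]
    - [0.5, [0, 0, 0], [0, 0, 0]]

```text
clock: 15.15
position: [0.5431, -0.1786, 0.1338]
ee_rot: [3.048, 0.759, 0.004]
force: [-1.8, 0.6, 7.4]
width: 0.169
gripper_force: 30.0
```

The crossbar is seated: 7 N at exactly the expected height. Releasing and backing off.

Call:
send_rows:
  increments:
    - [2.2, [0, 0, 0], [0, 0, 0]]
    - [3, [0, 0, 0], [0, 0, 0]]
    - [5, [0, 0, 0], [0, 0, 0]]
    - [6, [0, 0, 0], [0, 0, 0]]
    - [6, [0, 0, 0], [0, 0, 0]]

```text
clock: 15.65
position: [0.543, -0.1785, 0.133]
ee_rot: [3.048, 0.759, 0.002]
force: [-0.4, 0.6, 0.1]
width: 0.537
gripper_force: 0.0
```

Call:
send_rows:
  increments:
    - [6, [0, 0, -1], [0, 0, 0]]
    - [6, [0, 0, -2], [0, 0, 0]]
    - [6, [0, 0, -3], [0, 0, 0]]
    - [6, [0, 0, -4], [0, 0, 0]]
    - [6, [0, 0, -4], [0, 0, 0]]

```text
clock: 16.15
position: [0.5422, -0.1786, 0.275]
ee_rot: [3.048, 0.758, 0.002]
force: [0.3, -0.2, 0.1]
width: 0.655
gripper_force: 0.0
```

Call:
send_rows:
  increments:
    - [6, [0, 0, 0], [0, 0, 0]]
    - [6, [0, 0, 0], [0, 0, 0]]
    - [6, [0, 0, 0], [0, 0, 0]]

```text
clock: 16.45
position: [0.5421, -0.1781, 0.2723]
ee_rot: [-3.049, -0.759, -0.001]
force: [-0.1, 0.6, -0.5]
width: 0.655
gripper_force: 0.0
```

Run:
```python
from h import *
import cv2
s=arm.get_image("side")[120:270,235:385]
cv2.imwrite("pics/p6.png",cv2.resize(s,None,fx=4,fy=4,interpolation=cv2.INTER_CUBIC)[:,:,::-1])
```

```text
(no output)
```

View pics/p6.png

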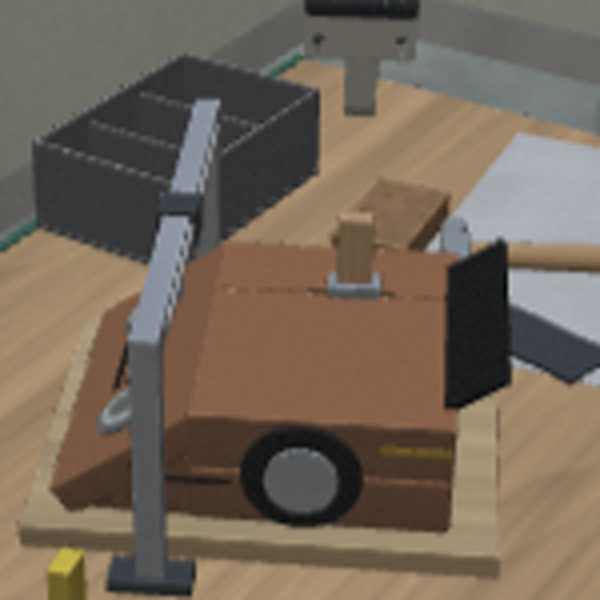

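The gauge stands upright at crop (355,250) with its crossbar flat on the bonnet over the gap. The lamp at (115,410) is home and the gripper is clear above.

```bash
python3 -c "
from cell import arm
print(arm.sign_off())"
```

```text
the job is handed in; nothing more can be done
None
```

The job is handed in: the proud headlamp insert is pressed home, the gauge stands released in the bonnet gap with its crossbar on the surface, and in the camera views the bridge and bystanders look undisturbed; the hand-in returned no verdict.

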